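# Feel out the sticky spot on the animation camera slider

### The job

The little camera slider on the animation table drags at one place in its travel. Run its carriage gently right up against the red bumper at the end with the green spirit level, then stroke it through its full travel until it just touches the bumper at the other end, feeling for the sticky spot, and bring it back to stand on the middle of that spot. Then slide the orange marker along its ledge until its pointer is opposite the white index line on the carriage, let go, and leave the other things on the table alone.

Things in the scene. Friction and masses are not known exactly. Their poses are not given: they have to be found in the camera images.
- slider: Camera slider bolted to the table: aluminium rail 60 mm wide, 344 long, top 44 high, between black end blocks (84 x 25, 62 high, centres 184.5 from the middle). Origin on the table under the rail's middle; y runs along the rail to the end with the green spirit level, z up, -x to the side with the scale ledge (80 mm out from the rail's middle line, top 20 high).
- level_end (a point): Green spirit level on top of one end block, 66 mm high, at slider (0, 184.5) mm.
- level_bumper (a point): Face of the red rubber bumper at the level end, 54 mm high, at slider y = +160 mm. Springy, about 4 N/mm with 7 mm of give. The carriage meets it with its centre at slider y = +120 mm. To be touched lightly, a few newtons, not rammed.
- plain_bumper (a point): The same at the other end: face at slider y = -160 mm, met with the carriage's centre at -120 mm.
- carriage: Black carriage on the rail, slides only along slider y, no lock. Plate 70 x 80 mm (80 along the rail), top 60 high. Origin on the table under its centre, axes parallel to the slider's. Drag about 1.2 N except on the sticky spot. Stays where it is left, also near the spot's middle.
- rail_mid (a point): Middle of the rail's top, 44 mm high. One hidden sticky spot (dried clay in the raceway) lies within 70 mm of it either way, felt when the carriage's centre is there: from 1.2 N the drag swells smoothly to about 6 to 7 N, beginning 11 mm before the spot's middle, greatest about 3 mm before it, then fading to nothing extra 11 mm past it; the same in both directions.
- clamp (a point): Centre of the aluminium quick-release clamp on top of the carriage, the part to hold: block 50 mm across the rail, 40 mm along the rail, from 76 to 98 mm high, above the carriage's centre. This point is 87 mm high. Below it are a pan base 38 mm across and the plate (top 60 mm).
- index_line (a point): White index line at the carriage's centre, on the edge of its plate on the ledge side; point at 54 mm height, 35 mm from the rail's middle line.
- marker_post (a point): Centre of the orange marker's upright thumb post, a round post 16 mm across, from 34 to 74 mm high, 62 mm from the rail's middle line on the ledge side; this point is 58 mm high. The marker block under it is 20 mm along the rail, 24 mm across. Slides along the rail only, with 1.5 N of drag, and stays where left; travel 150 mm either side of the middle.
- marker_pointer (a point): Tip of the marker's thin pointer, 24 mm high, at the same place along the rail as the post, 36 mm from the rail's middle line.
- figure_mid (a point): Small white fired figure on a round wooden base 48 mm across, 69 mm high, loose; point at half height. Bystander.
- stick_mid (a point): Wooden modelling stick 145 mm long, 10 mm thick, lying loose; its centre. Bystander.
- tray: Blue open tray 100 x 130 x 25 mm, loose; origin under its centre. Bystander.
- bottle_mid (a point): Clear water bottle with blue label, 64 mm across, 200 mm high, loose; point at half height. Bystander.

How it is judged:
On the way, in this order (a step that is already met when the one before it is completed fails the run):
1. the carriage has been brought up against the bumper at the spirit-level end (y of carriage in the frame of slider above 0.115 m and contact force between carriage and slider above 0.5 N), for 0.1 s.
2. then it has been stroked through its full travel, up against the other bumper (y of carriage in the frame of slider below -0.115 m and contact force between carriage and slider above 0.5 N), for 0.1 s.
At the end, for the whole second after the job is handed in: The carriage stands at rest on the sticky spot, within about 7 mm of its middle (there the clay bears on the carriage with more than 4.5 N), the marker's pointer is within 4 mm of the carriage's index line along the rail, and the robot has let go (y of carriage in the frame of slider between -0.1 and 0.1 m and contact force between carriage and slider above 4.5 N and linear speed of carriage below 0.005 m/s and y of marker_pointer in the frame of index_line between -0.004 and 0.004 m); the robot touches nothing.
It fails at once if the carriage is run hard into a bumper (more than 18 N) (contact force between carriage and slider above 18 N and (y of carriage in the frame of slider above 0.112 m or y of carriage in the frame of slider below -0.112 m)).
It fails at once if the figure is knocked or moved more than 25 mm (distance of figure_mid from where it was at the start of the episode above 0.025 m or angle between figure_mid's own z axis and vertical above 0.6 rad).
It fails at once if the modelling stick is moved more than 25 mm (distance of stick_mid from where it was at the start of the episode above 0.025 m).
It fails at once if the tray is moved more than 25 mm (distance of tray from where it was at the start of the episode above 0.025 m).
It fails at once if the bottle is knocked or moved more than 25 mm (distance of bottle_mid from where it was at the start of the episode above 0.025 m or angle between bottle_mid's own z axis and vertical above 0.6 rad).
It also fails if it takes over 70 s, if anything falls off the work surface, if the arm or the gripper's body presses on something with over 40 N, if the wrist force passes 120 N, or if a joint passes its speed limit or range.

### The arm

A 6-joint arm with a two-finger parallel gripper is mounted at the origin on the work surface. World frame = base frame: x ahead of the robot, y to its left, z up, the work surface at z = 0. Lengths are in m, angles in rad, forces in N, time in s.
With the tool pointing down it reaches from about 0.35 to 0.85 m from the base axis. Payload 8.1 kg.
Tool frame: the origin (TCP) lies at the very end of the fingers, on their centre line; the grasp point (between the pads) lies manip.pinch_z behind it (manip.pinch_z is the distance from the TCP to the grasp point, in m); z points along the fingers, y is the line along which they close (so a half turn about z gives the same grasp; the last joint's range is limited). The gripper opens to 93 mm and grips with 3 to 60 N. Pads are 15 mm wide; open, the fingers measure 128 mm over their backs; the gripper's body (75 mm by 188 mm) begins 65 mm behind the grasp point.
Start: joints at [-1.405, 0.13, 1.488, -0, 1.523, -0.085], TCP at [0.149, -0.581, 0.219] pointing down, gripper open.
Joint ranges: [-2.96, 2.96], [-0.89, 2.26], [0.02, 2.5], [-1.34, 4.48], [0, 2.73], [-2.66, 2.66]. Speed limits (rad/s): [2.39, 2.39, 2.79, 3.14, 3.14, 3.14].

### API

Orientations are given as a unit quaternion [x, y, z, w].
In Python, from station import manip gives the robot as it stands.
- The arm moves only by the shell command python3 -m inch 'ROWS' [OPENING] [FORCE]. ROWS is JSON, a list that holds one entry, the list of rows, each a list of 6 numbers: the shift along the tool's x, y, z scaled (see below), then the turn, a rotation vector about the tool's x, y, z scaled (see below). In form: [[[dx, dy, dz, ax, ay, az], ...]]. A call has 1 to 12 rows; each row shifts and turns the commanded pose from where the row before left it, along the tool's axes as they then stand; what a row does not reach is not made up. The controller multiplies each number of a shift by 0.06 m and each number of a turn by 0.1 rad. A row lasts 1/8 s, in which the tool goes at most 62.5 mm and 10.7 degrees, less where a joint would pass 70% of its speed; a pose out of reach is approached as far as the arm can. A call with a number of a shift or a turn outside -1 to 1 is refused whole. A call with a gripper value outside its range is refused whole. OPENING is the opening, from -1 (shut) to 1 (fully open), set as the call begins (- or left out, the last holds). The fingers move at their own pace and stop on an object; FORCE is the grip in N (left out, the last holds). Time passes only in rows, so rows that do not move let the fingers close. It gives the time, the measured TCP pose, the force, the opening and the grip force at its end, in the units of the state.
- manip.read_state(): the state, without advancing time (a new reading comes with each control period).
- manip.grab_frame(name): name is "side" or "top"; returns a dict with "image" (420x560x3 uint8, red, green, blue), "z_map" (420x560 float32, m along the optical axis (not along the pixel's ray), 0 where there is no reading), "K" (3x3 intrinsics, pixels), "eye" and "rotation" of the camera in the world. Camera axes: x right, y down, z forward; pixel columns grow to the right and rows downward; lengths in m; the calibration is good to about 2 mm. A picture is of the moment at which its call begins.
- manip.close_job(): hands the job in; it is judged then, once.
The state is a dict: "time_s": time; "joints": joint angles; "dq": joint speeds; "effort": joint torques, N m; "ee_pos": TCP position; "tcp_rot": TCP orientation; "wrist_force": force on the tool from outside, world axes, zero at the start; "wrist_torque": the same for the moment, N m; "grip_width": opening from 0.0 (shut) to 1.0 (fully open); "grip_force": force on a finger pad.
Only numpy, scipy, OpenCV 4.12 (cv2) and the standard library are available. Lean on these libraries where they do the work, as an engineer would, in place of code of your own. Each camera call takes 0.05 s, during which the arm holds its last target. There are 200 camera calls.

## Working session

There is one attempt and no reset: what is moved stays moved. The work goes in short steps, Python scripts to look and compute and a shell command to move; the robot and the scene stay as the last step left them, time stands still between calls to the robot, and variables do not carry over. Pictures are saved under pics/ and viewed, at most 10 in all, crops included, and the job is handed in when it is done.

```bash
ls; mkdir -p pics
python3 - <<'E'
from station import manip
import cv2,numpy as np
print(manip.pinch_z, manip.read_state())
for n in("side","top"):
    f=manip.grab_frame(n); cv2.imwrite(f"pics/{n}0.png",f["image"][:,:,::-1]); np.savez(f"pics/{n}0.npz",**f)
    print(n,f["K"].tolist(),f["eye"],f["rotation"])
E
```

```text
pics
0.0188 {'time_s': 0.0, 'joints': array([-1.40542545e+00,  1.31170851e-01,  1.48927218e+00,  2.69110263e-05,
        1.52297795e+00, -8.53748571e-02]), 'dq': array([-0.0003984 ,  0.00068598,  0.00056327, -0.00035164,  0.0006875 ,
       -0.00043952]), 'effort': array([ 1.89505568e-04, -5.59851444e+01, -4.91747832e+01,  7.68607948e-02,
        3.58566467e-02, -1.40649931e-04]), 'ee_pos': array([ 0.14882929, -0.58066933,  0.21758555]), 'tcp_rot': array([ 9.92150778e-01,  1.25043982e-01, -2.31261816e-05, -9.13969694e-04]), 'wrist_force': array([-0.29243998,  0.41395165,  0.07602762]), 'wrist_torque': array([ 0.04725426, -0.04607573,  0.04733351]), 'grip_force': 0.0, 'grip_width': 0.9987988537851601}
side [[421.27089344459733, 0.0, 286.51542510434973], [0.0, 421.27089344459733, 218.1189132917837], [0.0, 0.0, 1.0]] [ 0.54598545 -0.50916247  0.66204938] [ 0.9159748  -0.03004886  0.01237961 -0.39991746]
top [[476.6737289947108, 0.0, 270.6357440512708], [0.0, 476.6737289947108, 210.18031475327413], [0.0, 0.0, 1.0]] [0.45733065 0.09477089 0.91759137] [ 0.70949703 -0.70058334  0.05799241 -0.04933376]
```

View pics/top0.png

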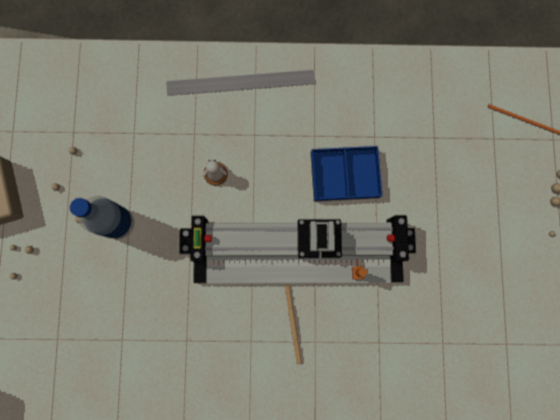

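View pics/side0.png

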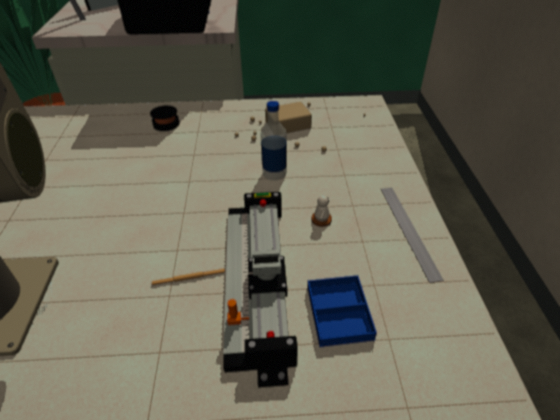

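The top view shows the green level at (198,238), red bumpers at (208,238) and (391,238), the carriage at (320,238) and the orange marker at (360,272). The side view agrees: the level is at the far end at (263,197), the figure at (321,212) and the tray at (340,310).

```bash
cat > h.py <<'E'
from station import manip
import cv2,numpy as np
from scipy.spatial.transform import Rotation as R
def ray(f,u,v,z):
    d=R.from_quat(f["rotation"]).as_matrix() if np.size(f["rotation"])==4 else f["rotation"]
    d=d@np.linalg.inv(f["K"])@[u,v,1]; e=np.asarray(f["eye"]); return e+d*(z-e[2])/d[2]
def blobs(f,lo,hi,amin=8):
    hsv=cv2.cvtColor(f["image"],cv2.COLOR_RGB2HSV); m=cv2.inRange(hsv,np.array(lo),np.array(hi))
    n,_,s,c=cv2.connectedComponentsWithStats(m); return [(c[i],s[i]) for i in range(1,n) if s[i][4]>=amin]
E
python3 - <<'E'
from h import *
for n in("top","side"):
    f=dict(np.load(f"pics/{n}0.npz"))
    for nm,lo,hi,z in(("green",(35,80,40),(75,255,255),.066),("red",(0,150,80),(5,255,255),.058),("red2",(172,150,80),(180,255,255),.058),("orange",(7,150,100),(18,255,255),.06)):
        for c,s in blobs(f,lo,hi):
            if 150<c[0]<450 and 180<c[1]<360: print(n,nm,c.round(1),s,ray(f,*c,z).round(4), "depth",f["z_map"][int(c[1]),int(c[0])])
f=dict(np.load("pics/top0.npz"))
cv2.imwrite("pics/crop.png",cv2.resize(f["image"][200:300,170:430,::-1],None,fx=3,fy=3,interpolation=cv2.INTER_CUBIC))
E
```

```text
top green [196.6 238.2] [193 230   7  17  92] [0.5354 0.2169 0.066 ] depth 0.85106975
top red [207.5 237.8] [205 235   6   7  40] [0.5369 0.1984 0.058 ] depth 0.8599438
top red [390.7 237.5] [388 235   7   6  38] [ 0.5418 -0.1334  0.058 ] depth 0.86506385
top orange [358.7 271.9] [353 261  14  18 144] [ 0.4791 -0.0738  0.06  ] depth 0.8385373
side green [261.9 193.7] [256 192  13   5  49] [0.5375 0.2156 0.066 ] depth 0.9374777
side red [262.8 201.5] [261 200   5   4  18] [0.5388 0.1984 0.058 ] depth 0.9288319
side red [270.  333.9] [267 331   7   6  36] [ 0.5427 -0.1335  0.058 ] depth 0.6836577
side orange [188.7 276. ] [153 270  71  14 132] [ 0.3984 -0.0048  0.06  ] depth 0.83622885
side orange [231.4 302.6] [228 299   8   8  52] [ 0.4783 -0.0691  0.06  ] depth 0.71236837
side orange [229.  317.4] [227 313   6   8  23] [ 0.4752 -0.099   0.06  ] depth 0.7378424
side orange [238.1 316.9] [234 312   8   9  42] [ 0.4905 -0.0989  0.06  ] depth 0.7394055
```

View pics/crop.png

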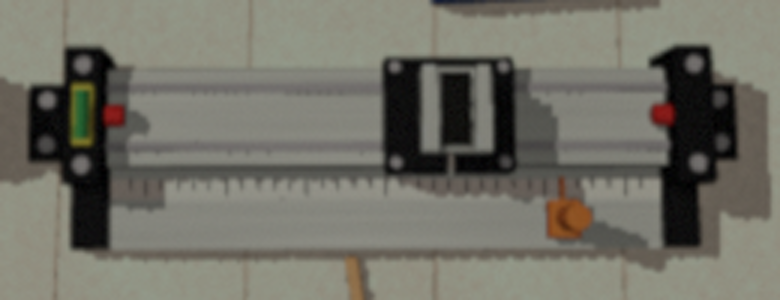

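```bash
cat >> h.py <<'E'
O=np.array([.5393,.0325]); YW=0.0133
def sl(p): c,s=np.cos(YW),np.sin(YW); d=np.asarray(p)[:2]-O; return np.array([c*d[0]+s*d[1],-s*d[0]+c*d[1]])
def wd(x,y): c,s=np.cos(YW),np.sin(YW); return O+[c*x-s*y,s*x+c*y]
E
python3 - <<'E'
from h import *
f=dict(np.load("pics/top0.npz"))
for nm,u,v,z in(("clampTop",322.3,236,.098),("index",320,254,.060),("postTop",361.3,272,.074),("pointer",357,261,.024),("bottleTop",80,207,.2),("figure",213,168,.069),("tray",346,174,.025),("stick",293,325,.01)):
    p=ray(f,u,v,z); print(nm,p.round(4),"slider",sl(p).round(4))
cy=sl(ray(f,320,254,.06))[1]; t=wd(0,cy); s=manip.read_state()
yaw=R.from_quat(s["tcp_rot"]).as_matrix()[:2,0]; yaw=np.arctan2(yaw[1],yaw[0])
print("clamp target",t,"shift world",t-s["ee_pos"][:2],"yaw",yaw,"turn tool z",yaw-YW)
E
```

```text
clampTop [ 0.539  -0.0043  0.098 ] slider [-0.0008 -0.0368]
index [ 0.5102 -0.0046  0.06  ] slider [-0.0295 -0.0368]
postTop [ 0.4787 -0.0757  0.074 ] slider [-0.0621 -0.1074]
pointer [ 0.5003 -0.0781  0.024 ] slider [-0.0405 -0.11  ]
bottleTop [0.5682 0.3758 0.2   ] slider [0.0335 0.3428]
figure [0.6637 0.1911 0.069 ] slider [0.1265 0.1569]
tray [ 0.6663 -0.0593  0.025 ] slider [ 0.1258 -0.0935]
stick [0.381  0.0404 0.01  ] slider [-0.1582  0.01  ]
clamp target [ 0.53978887 -0.00425463] shift world [0.39092344 0.57647446] yaw 0.2508297425398333 turn tool z 0.2375297425398333
```

```bash
python3 -m inch '[[[0,0,0,0,0,0.79],[0,0,0,0,0,0.79],[0,0,0,0,0,0.795],[0,0,0,0,0,0]]]' 1
python3 -m inch '[[[0.554,-0.793,0,0,0,0],[0.554,-0.793,0,0,0,0],[0.554,-0.793,0,0,0,0],[0.554,-0.793,0,0,0,0],[0.554,-0.793,0,0,0,0],[0.554,-0.793,0,0,0,0],[0.554,-0.793,0,0,0,0],[0.554,-0.793,0,0,0,0],[0.554,-0.793,0,0,0,0],[0.554,-0.793,0,0,0,0],[0.554,-0.793,0,0,0,0],[0.554,-0.793,0,0,0,0]]]'
python3 -m inch '[[[0,0,0,0,0,0],[0,0,0,0,0,0]]]'
python3 - <<'E'
from h import *
s=manip.read_state(); print(sl(s["ee_pos"]), R.from_quat(s["tcp_rot"]).as_matrix().round(4))
f=manip.grab_frame("side"); cv2.imwrite("pics/s1.png",f["image"][:,:,::-1])
E
```

```text
time_s: 0.6
ee_pos: [0.1489, -0.5809, 0.2181]
tcp_rot: [1.0, 0.007, -0.0, -0.0]
wrist_force: [0.1, 0.8, 0.0]
grip_width: 0.999
grip_force: 0.0
time_s: 2.1
ee_pos: [0.541, -0.0032, 0.2186]
tcp_rot: [1.0, 0.008, 0.0, 0.0]
wrist_force: [-0.3, -0.4, 1.4]
grip_width: 1.001
grip_force: 0.0
time_s: 2.35
ee_pos: [0.5398, -0.0051, 0.2182]
tcp_rot: [1.0, 0.008, -0.001, 0.0]
wrist_force: [-0.5, -0.9, 0.1]
grip_width: 1.001
grip_force: 0.0
[ 5.64716535e-06 -3.75624844e-02] [[ 9.999e-01  1.540e-02 -1.100e-03]
 [ 1.540e-02 -9.999e-01 -3.000e-04]
 [-1.100e-03  3.000e-04 -1.000e+00]]
```

View pics/s1.png

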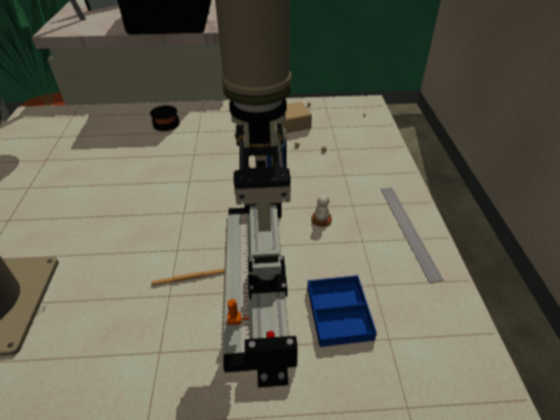

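The side view shows the gripper above the clamp (265,262), lined up with the rail and clear of the bystanders. I'll go down and grip.

```bash
python3 -m inch '[[[0,0,0.8,0,0,0],[0,0,0.8,0,0,0],[0,0,0.6,0,0,0],[0,0,0.28,0,0,0],[0,0,0,0,0,0],[0,0,0,0,0,0]]]'
python3 -m inch '[[[0,0,0,0,0,0],[0,0,0,0,0,0],[0,0,0,0,0,0],[0,0,0,0,0,0],[0,0,0,0,0,0],[0,0,0,0,0,0],[0,0,0,0,0,0],[0,0,0,0,0,0]]]' -1 25
```

```text
time_s: 3.15
ee_pos: [0.5415, -0.0055, 0.0719]
tcp_rot: [1.0, 0.006, 0.001, 0.0]
wrist_force: [0.2, 0.2, 0.0]
grip_width: 1.0
grip_force: 0.0
time_s: 4.15
ee_pos: [0.5401, -0.0049, 0.0698]
tcp_rot: [1.0, 0.007, -0.0, -0.0]
wrist_force: [-1.0, 1.3, 0.1]
grip_width: 0.429
grip_force: 25.0
```

```bash
c(){ grep -E "ee_pos|wrist_force"|tr '\n' ' '; echo; }
python3 -m inch '[[[0,-0.08,0,0,0,0]]]'|c
python3 -m inch '[[[0,-0.08,0,0,0,0]]]'|c
python3 -m inch '[[[0,-0.08,0,0,0,0]]]'|c
python3 -m inch '[[[0,-0.08,0,0,0,0]]]'|c
python3 -m inch '[[[0,-0.08,0,0,0,0]]]'|c
python3 -m inch '[[[0,-0.08,0,0,0,0]]]'|c
python3 -m inch '[[[0,-0.08,0,0,0,0]]]'|c
python3 -m inch '[[[0,-0.08,0,0,0,0]]]'|c
python3 -m inch '[[[0,-0.08,0,0,0,0]]]'|c
python3 -m inch '[[[0,-0.08,0,0,0,0]]]'|c
python3 -m inch '[[[0,-0.08,0,0,0,0]]]'|c
python3 -m inch '[[[0,-0.08,0,0,0,0]]]'|c
python3 -m inch '[[[0,-0.08,0,0,0,0]]]'|c
python3 -m inch '[[[0,-0.08,0,0,0,0]]]'|c
python3 -m inch '[[[0,-0.08,0,0,0,0]]]'|c
python3 -m inch '[[[0,-0.08,0,0,0,0]]]'|c
python3 -m inch '[[[0,-0.08,0,0,0,0]]]'|c
python3 -m inch '[[[0,-0.08,0,0,0,0]]]'|c
python3 -m inch '[[[0,-0.08,0,0,0,0]]]'|c
python3 -m inch '[[[0,-0.08,0,0,0,0]]]'|c
python3 -m inch '[[[0,-0.08,0,0,0,0]]]'|c
python3 -m inch '[[[0,-0.08,0,0,0,0]]]'|c
python3 -m inch '[[[0,-0.08,0,0,0,0]]]'|c
python3 -m inch '[[[0,-0.08,0,0,0,0]]]'|c
python3 -m inch '[[[0,0,0,0,0,0],[0,0,0,0,0,0]]]'|c
python3 -c "
from h import *
s=manip.read_state();print(s['time_s'],sl(s['ee_pos']),s['wrist_force'],s['grip_width'])"
```

```text
ee_pos: [0.54, -0.0005, 0.0698] wrist_force: [0.3, -2.1, -0.2] 
ee_pos: [0.54, 0.0047, 0.0698] wrist_force: [-0.5, -1.8, 0.1] 
ee_pos: [0.5399, 0.0097, 0.0698] wrist_force: [-0.4, -0.5, 0.1] 
ee_pos: [0.5398, 0.0145, 0.0698] wrist_force: [0.2, -1.9, -2.0] 
ee_pos: [0.5397, 0.0194, 0.0698] wrist_force: [-0.1, -1.3, -0.8] 
ee_pos: [0.5397, 0.0241, 0.0698] wrist_force: [-0.8, -0.8, -1.1] 
ee_pos: [0.5396, 0.0289, 0.0698] wrist_force: [-0.8, -1.4, -0.5] 
ee_pos: [0.5395, 0.0337, 0.0698] wrist_force: [-1.2, -2.1, -0.5] 
ee_pos: [0.5394, 0.0386, 0.0698] wrist_force: [-1.7, -1.6, -1.4] 
ee_pos: [0.5394, 0.0433, 0.0698] wrist_force: [-1.3, -0.6, -1.6] 
ee_pos: [0.5393, 0.0481, 0.0698] wrist_force: [-1.8, -0.9, -0.6] 
ee_pos: [0.5392, 0.0529, 0.0698] wrist_force: [-2.5, -1.2, -0.1] 
ee_pos: [0.5392, 0.0575, 0.0698] wrist_force: [-2.5, -4.5, 0.1] 
ee_pos: [0.5391, 0.0617, 0.0698] wrist_force: [-2.9, -6.2, 0.6] 
ee_pos: [0.5391, 0.0664, 0.0698] wrist_force: [-2.8, -6.3, -0.7] 
ee_pos: [0.5389, 0.0715, 0.0698] wrist_force: [-2.6, -4.0, 0.0] 
ee_pos: [0.5389, 0.0768, 0.0698] wrist_force: [-3.0, -1.3, 0.4] 
ee_pos: [0.5388, 0.0818, 0.0698] wrist_force: [-3.6, -1.5, -1.0] 
ee_pos: [0.5387, 0.0867, 0.0698] wrist_force: [-4.2, -1.3, 0.2] 
ee_pos: [0.5386, 0.0914, 0.0697] wrist_force: [-3.4, -0.9, 1.5] 
ee_pos: [0.5386, 0.0962, 0.0698] wrist_force: [-4.7, -0.8, 0.7] 
ee_pos: [0.5385, 0.101, 0.0697] wrist_force: [-4.8, -1.4, 1.3] 
ee_pos: [0.5385, 0.1057, 0.0698] wrist_force: [-4.1, -1.4, 0.6] 
ee_pos: [0.5384, 0.1105, 0.0698] wrist_force: [-4.7, -1.3, 0.7] 
ee_pos: [0.5384, 0.1107, 0.0698] wrist_force: [-5.3, 2.1, 1.6] 
7.4 [0.00013706 0.07824949] [-5.28800907  2.10805993  1.59598646] 0.42880984521274745
```

The sticky spot shows around world y ≈ 0.065. Next I'll approach the level bumper gently.

```bash
c(){ grep -E "ee_pos|wrist_force"|tr '\n' ' '; echo; }
python3 -m inch '[[[-0.005,-0.08,0,0,0,0],[-0.005,-0.08,0,0,0,0],[0,-0.08,0,0,0,0],[0,-0.08,0,0,0,0],[0,-0.08,0,0,0,0],[0,-0.08,0,0,0,0],[0,-0.08,0,0,0,0],[0,-0.03,0,0,0,0]]]'|c
python3 -m inch '[[[0,-0.02,0,0,0,0],[0,0,0,0,0,0]]]'|c
python3 -m inch '[[[0,-0.02,0,0,0,0]]]'|c
python3 -m inch '[[[0,-0.02,0,0,0,0]]]'|c
python3 -c "
from h import *
s=manip.read_state();print(s['time_s'],sl(s['ee_pos']),s['wrist_force'],s['grip_width'])"
```

```text
ee_pos: [0.5378, 0.1459, 0.0698] wrist_force: [2.5, -0.6, -6.5] 
ee_pos: [0.5378, 0.1469, 0.0698] wrist_force: [4.0, 0.6, -6.8] 
ee_pos: [0.5377, 0.1478, 0.0698] wrist_force: [4.9, -0.4, -8.0] 
ee_pos: [0.5377, 0.1491, 0.0698] wrist_force: [5.6, -1.4, -7.2] 
8.9 [-5.51063697e-05  1.16576203e-01] [ 5.62142831 -1.36974459 -7.23453168] 0.42724339655134425
```

```bash
c(){ grep -E "ee_pos|wrist_force"|tr '\n' ' '; echo; }
python3 -m inch '[[[0.003,-0.02,0,0,0,0]]]'|c
python3 -m inch '[[[0,-0.017,0,0,0,0]]]'|c
python3 -m inch '[[[0,-0.017,0,0,0,0]]]'|c
python3 -m inch '[[[0,0,0,0,0,0]]]'|c
```

```text
ee_pos: [0.5377, 0.1503, 0.0698] wrist_force: [3.6, -1.3, -6.8] 
ee_pos: [0.5377, 0.1514, 0.0698] wrist_force: [4.9, 0.0, -7.8] 
ee_pos: [0.5376, 0.1525, 0.0698] wrist_force: [4.9, -1.1, -7.5] 
ee_pos: [0.5377, 0.1526, 0.0698] wrist_force: [4.8, 0.4, -7.8]
```

```bash
c(){ grep -E "ee_pos|wrist_force"|tr '\n' ' '; echo; }
python3 -m inch '[[[0,-0.017,0,0,0,0]]]'|c
python3 -m inch '[[[0,-0.017,0,0,0,0]]]'|c
python3 -m inch '[[[0,0,0,0,0,0]]]'|c
```

```text
ee_pos: [0.5376, 0.1534, 0.0698] wrist_force: [4.1, -1.3, -7.2] 
ee_pos: [0.5376, 0.1543, 0.0698] wrist_force: [3.8, -4.2, -6.7] 
ee_pos: [0.5376, 0.1543, 0.0698] wrist_force: [4.4, -2.1, -7.9]
```

```bash
c(){ grep -E "ee_pos|wrist_force"|tr '\n' ' '; echo; }
python3 -m inch '[[[0,-0.015,0,0,0,0]]]'|c
python3 -m inch '[[[0,0,0,0,0,0],[0,0,0,0,0,0],[0,0,0,0,0,0]]]'|c
```

```text
ee_pos: [0.5376, 0.1548, 0.0698] wrist_force: [3.6, -4.2, -6.8] 
ee_pos: [0.5376, 0.1549, 0.0698] wrist_force: [4.7, -3.5, -6.9]
```

```bash
c(){ grep -E "ee_pos|wrist_force"|tr '\n' ' '; echo; }
python3 -m inch '[[[0,-0.012,0,0,0,0],[0,0,0,0,0,0],[0,0,0,0,0,0]]]'|c
python3 -m inch '[[[0.003,0.08,0,0,0,0],[0,0.1,0,0,0,0],[0,0.1,0,0,0,0],[0,0.1,0,0,0,0],[0,0.1,0,0,0,0],[0,0.1,0,0,0,0],[0,0.1,0,0,0,0],[0,0.1,0,0,0,0],[0,0.1,0,0,0,0],[0,0.1,0,0,0,0],[0,0.1,0,0,0,0],[0.003,0.05,0,0,0,0]]]'|c
python3 -m inch '[[[0,0.04,0,0,0,0]]]'|c
python3 -m inch '[[[0,0.04,0,0,0,0]]]'|c
python3 -m inch '[[[0,0.04,0,0,0,0]]]'|c
python3 -m inch '[[[0,0.04,0,0,0,0]]]'|c
python3 -m inch '[[[0,0.04,0,0,0,0]]]'|c
python3 -m inch '[[[0,0.04,0,0,0,0]]]'|c
python3 -m inch '[[[0,0.04,0,0,0,0]]]'|c
python3 -m inch '[[[0,0.04,0,0,0,0]]]'|c
python3 -m inch '[[[0,0.04,0,0,0,0]]]'|c
python3 -m inch '[[[0,0.04,0,0,0,0]]]'|c
python3 -m inch '[[[0,0.04,0,0,0,0]]]'|c
python3 -m inch '[[[0,0.04,0,0,0,0]]]'|c
python3 -m inch '[[[0,0.04,0,0,0,0]]]'|c
python3 -m inch '[[[0,0.04,0,0,0,0]]]'|c
python3 -m inch '[[[0,0.04,0,0,0,0]]]'|c
python3 -m inch '[[[0,0.04,0,0,0,0]]]'|c
python3 -m inch '[[[0,0.04,0,0,0,0]]]'|c
python3 -m inch '[[[0,0.04,0,0,0,0]]]'|c
```

```text
ee_pos: [0.5376, 0.1553, 0.0698] wrist_force: [4.6, -5.5, -7.1] 
ee_pos: [0.5387, 0.0878, 0.0698] wrist_force: [0.7, 1.8, -4.6] 
ee_pos: [0.5387, 0.0857, 0.0698] wrist_force: [0.1, 1.4, -6.4] 
ee_pos: [0.5387, 0.0834, 0.0698] wrist_force: [0.3, 1.1, -7.0] 
ee_pos: [0.5388, 0.081, 0.0698] wrist_force: [-1.2, 1.4, -5.3] 
ee_pos: [0.5388, 0.0786, 0.0698] wrist_force: [-1.1, 1.4, -6.0] 
ee_pos: [0.5389, 0.0762, 0.0698] wrist_force: [-0.9, 3.0, -5.7] 
ee_pos: [0.5389, 0.0741, 0.0698] wrist_force: [-0.2, 4.9, -5.6] 
ee_pos: [0.5389, 0.0719, 0.0698] wrist_force: [-1.2, 7.5, -5.7] 
ee_pos: [0.539, 0.0697, 0.0698] wrist_force: [-0.7, 7.1, -5.0] 
ee_pos: [0.539, 0.0673, 0.0698] wrist_force: [-0.6, 6.3, -6.3] 
ee_pos: [0.5391, 0.0649, 0.0698] wrist_force: [-0.9, 6.5, -5.0] 
ee_pos: [0.5391, 0.0623, 0.0698] wrist_force: [-2.0, 4.4, -5.3] 
ee_pos: [0.5392, 0.0595, 0.0698] wrist_force: [-0.9, 2.7, -5.8] 
ee_pos: [0.5392, 0.0568, 0.0698] wrist_force: [-2.4, 2.2, -5.9] 
ee_pos: [0.5392, 0.0542, 0.0698] wrist_force: [-2.1, 1.6, -3.8] 
ee_pos: [0.5393, 0.0518, 0.0698] wrist_force: [-1.1, 1.3, -4.7] 
ee_pos: [0.5393, 0.0495, 0.0698] wrist_force: [-1.8, 1.4, -4.9] 
ee_pos: [0.5394, 0.0472, 0.0698] wrist_force: [-1.6, 0.7, -5.5] 
ee_pos: [0.5394, 0.0449, 0.0698] wrist_force: [-2.8, 2.0, -5.2]
```

```bash
c(){ grep -E "ee_pos|wrist_force"|tr '\n' ' '; echo; }
python3 -m inch '[[[0,0.1,0,0,0,0],[0,0.1,0,0,0,0],[0,0.1,0,0,0,0],[0,0.1,0,0,0,0],[0,0.1,0,0,0,0],[0,0.1,0,0,0,0],[0,0.1,0,0,0,0],[0,0.1,0,0,0,0],[0,0.1,0,0,0,0],[0,0.1,0,0,0,0]]]'|c
python3 -m inch '[[[0,0.1,0,0,0,0],[0,0.1,0,0,0,0],[0,0.1,0,0,0,0],[0,0.1,0,0,0,0],[0,0.1,0,0,0,0],[0,0.1,0,0,0,0],[0,0.1,0,0,0,0],[0,0.1,0,0,0,0],[0,0.1,0,0,0,0],[0,0.05,0,0,0,0]]]'|c
python3 -m inch '[[[0,0.05,0,0,0,0],[0,0.04,0,0,0,0],[0,0,0,0,0,0]]]'|c
```

```text
ee_pos: [0.5403, -0.0153, 0.0698] wrist_force: [-0.4, 1.1, -6.8] 
ee_pos: [0.5411, -0.0723, 0.0698] wrist_force: [3.4, 1.2, -10.7] 
ee_pos: [0.5412, -0.0777, 0.0699] wrist_force: [3.9, -1.6, -11.6]
```

```bash
c(){ grep -E "ee_pos|wrist_force"|tr '\n' ' '; echo; }
python3 -m inch '[[[0,0.05,0,0,0,0],[0,0.05,0,0,0,0],[0,0,0,0,0,0]]]'|c
python3 -m inch '[[[0,0.02,0,0,0,0]]]'|c
python3 -m inch '[[[0,0.02,0,0,0,0]]]'|c
python3 -m inch '[[[0,0.02,0,0,0,0]]]'|c
```

```text
ee_pos: [0.5413, -0.0837, 0.0698] wrist_force: [4.4, -0.5, -12.2] 
ee_pos: [0.5413, -0.0845, 0.0698] wrist_force: [4.9, 2.3, -12.0] 
ee_pos: [0.5413, -0.0857, 0.0698] wrist_force: [5.0, 1.1, -12.3] 
ee_pos: [0.5413, -0.0869, 0.0698] wrist_force: [5.3, 2.6, -11.2]
```

```bash
c(){ grep -E "time|ee_pos|wrist_force"|tr '\n' ' '; echo; }
python3 -m inch '[[[0,0.015,0,0,0,0]]]'|c
python3 -m inch '[[[0,0.015,0,0,0,0]]]'|c
python3 -m inch '[[[0,0,0,0,0,0],[0,0,0,0,0,0],[0,0,0,0,0,0]]]'|c
```

```text
time_s: 18.15 ee_pos: [0.5413, -0.0875, 0.0698] wrist_force: [4.8, 3.9, -11.9] 
time_s: 18.27 ee_pos: [0.5414, -0.0881, 0.0698] wrist_force: [4.3, 6.1, -10.6] 
time_s: 18.65 ee_pos: [0.5414, -0.0881, 0.0698] wrist_force: [5.1, 5.0, -12.3]
```

```bash
c(){ grep -E "time|ee_pos|wrist_force"|tr '\n' ' '; echo; }
python3 -m inch '[[[0,-0.1,0,0,0,0],[0,-0.1,0,0,0,0],[0,-0.1,0,0,0,0],[0,-0.1,0,0,0,0],[0,-0.1,0,0,0,0],[0,-0.1,0,0,0,0],[0,-0.1,0,0,0,0],[0,-0.1,0,0,0,0],[0,-0.1,0,0,0,0],[0,-0.1,0,0,0,0],[0,-0.1,0,0,0,0],[0,-0.1,0,0,0,0]]]'|c
python3 -m inch '[[[0,-0.1,0,0,0,0],[0,-0.1,0,0,0,0],[0,-0.1,0,0,0,0],[0,-0.1,0,0,0,0],[0,-0.1,0,0,0,0],[0,-0.1,0,0,0,0],[0,-0.1,0,0,0,0],[0,-0.1,0,0,0,0],[0,-0.1,0,0,0,0],[0,-0.1,0,0,0,0],[0,-0.1,0,0,0,0],[0,-0.1,0,0,0,0]]]'|c
python3 -m inch '[[[0,-0.08,0,0,0,0],[0,0,0,0,0,0]]]'|c
```

```text
time_s: 20.15 ee_pos: [0.5402, -0.0164, 0.0698] wrist_force: [4.9, -1.9, -12.9] 
time_s: 21.65 ee_pos: [0.5392, 0.0556, 0.0698] wrist_force: [1.9, -1.5, -10.7] 
time_s: 21.9 ee_pos: [0.5391, 0.0606, 0.0698] wrist_force: [0.4, 1.2, -10.0]
```

```bash
c(){ grep -E "time|ee_pos|wrist_force"|tr '\n' ' '; echo; }
python3 -m inch '[[[0,-0.05,0,0,0,0],[0,-0.04,0,0,0,0],[0,0,0,0,0,0]]]'|c
python3 -m inch '[[[0,0,0,0,0,0],[0,0,0,0,0,0]]]'|c
```

```text
time_s: 22.28 ee_pos: [0.539, 0.0659, 0.0698] wrist_force: [0.2, -1.4, -7.6] 
time_s: 22.52 ee_pos: [0.5391, 0.0656, 0.0698] wrist_force: [-0.1, 0.7, -9.4]
```

```bash
c(){ grep -E "time|ee_pos|wrist_force|width"|tr '\n' ' '; echo; }
python3 -m inch '[[[0,0,0,0,0,0],[0,0,0,0,0,0],[0,0,0,0,0,0],[0,0,0,0,0,0],[0,0,0,0,0,0]]]' 0.7|c
python3 -m inch '[[[0,0,-0.4,0,0,0],[0,0,-0.8,0,0,0],[0,0,-0.6,0,0,0],[-0.35,0.8,0,0,0,0],[-0.35,0.8,0,0,0,0],[-0.34,0.76,0,0,0,0],[0,0,0,0,0,0],[0,0,0,0,0,0],[0,0,0,0,0,0]]]' |c
python3 - <<'E'
from h import *
s=manip.read_state(); print(sl(s["ee_pos"]), s["ee_pos"],s["joints"])
f=manip.grab_frame("top"); cv2.imwrite("pics/t2.png",f["image"][:,:,::-1]); np.savez("pics/t2.npz",**f)
E
```

```text
time_s: 23.15 ee_pos: [0.5393, 0.0655, 0.0699] wrist_force: [0.0, 0.0, -0.0] grip_width: 0.843 
time_s: 24.28 ee_pos: [0.4791, -0.0759, 0.1778] wrist_force: [-0.7, -0.5, -0.5] grip_width: 0.85 
[-0.06167933 -0.1075723 ] [ 0.47905679 -0.0758831   0.17779407] [-2.63127141e-01 -1.62668377e-01  1.85285703e+00  3.52227037e-04
  1.45151343e+00  1.29297213e+00]
```

View pics/t2.png

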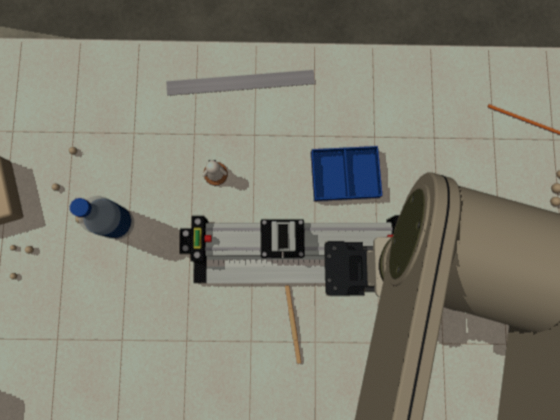

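The picture shows the carriage at (283,238) with the bystanders undisturbed and the gripper over the marker. Next I'll narrow the opening, go down around the post and close.

```bash
c(){ grep -E "time|ee_pos|wrist_force|grip"|tr '\n' ' '; echo; }
python3 -m inch '[[[0,0.015,0.01,0,0,0],[0,0,0.01,0,0,0],[0,0,0.01,0,0,0],[0,0,0.01,0,0,0]]]' 0.05|c
python3 -m inch '[[[0,0,0.6,0,0,0],[0,0,0.6,0,0,0],[0,0,0.4,0,0,0],[0,0,0.3,0,0,0],[0,0,0.28,0,0,0],[0,0,0,0,0,0]]]'|c
python3 -m inch '[[[0,0,0,0,0,0],[0,0,0,0,0,0],[0,0,0,0,0,0],[0,0,0,0,0,0],[0,0,0,0,0,0],[0,0,0,0,0,0],[0,0,0,0,0,0]]]' -1 15|c
```

```text
time_s: 24.82 ee_pos: [0.4787, -0.0778, 0.1754] wrist_force: [-0.2, 0.2, -0.1] grip_width: 0.535 grip_force: 0.0 
time_s: 25.58 ee_pos: [0.4778, -0.0776, 0.0435] wrist_force: [0.5, -0.1, 0.2] grip_width: 0.523 grip_force: 0.0 
time_s: 26.45 ee_pos: [0.4791, -0.0779, 0.0451] wrist_force: [-0.1, 1.4, 6.3] grip_width: 0.17 grip_force: 15.0
```

```bash
c(){ grep -E "time|ee_pos|wrist_force|grip"|tr '\n' ' '; echo; }
python3 -m inch '[[[0,-0.15,0,0,0,0],[0,-0.2,0,0,0,0],[0,-0.2,0,0,0,0],[0,-0.2,0,0,0,0],[0,-0.2,0,0,0,0],[0,-0.2,0,0,0,0],[0,-0.2,0,0,0,0]]]'|c
python3 -m inch '[[[0,-0.2,0,0,0,0],[0,-0.2,0,0,0,0],[0,-0.2,0,0,0,0],[0,-0.2,0,0,0,0],[0,-0.15,0,0,0,0],[0,-0.08,0,0,0,0],[0,0,0,0,0,0],[0,0,0,0,0,0]]]'|c
```

```text
time_s: 27.32 ee_pos: [0.4778, 0.0034, 0.045] wrist_force: [-1.5, -2.5, 6.1] grip_width: 0.165 grip_force: 15.0 
time_s: 28.32 ee_pos: [0.4768, 0.0657, 0.045] wrist_force: [-2.3, 1.8, 7.8] grip_width: 0.168 grip_force: 15.0
```

```bash
c(){ grep -E "time|ee_pos|wrist_force|grip"|tr '\n' ' '; echo; }
python3 -m inch '[[[0,0.02,0,0,0,0],[0,0,0,0,0,0],[0,0,0,0,0,0]]]'|c
python3 -m inch '[[[0,0,0,0,0,0],[0,0,0,0,0,0],[0,0,0,0,0,0],[0,0,0,0,0,0]]]' 0|c
python3 -m inch '[[[0,0,-0.4,0,0,0],[0,0,-0.8,0,0,0],[0,0,-0.8,0,0,0],[0,0,-0.4,0,0,0],[0,0.8,0,0,0,0],[0,0.8,0,0,0,0],[0,0.8,0,0,0,0],[0,0.8,0,0,0,0],[0,0.8,0,0,0,0],[0,0.8,0,0,0,0],[0,0,0,0,0,0],[0,0,0,0,0,0]]]'|c
python3 - <<'E'
from h import *
f=manip.grab_frame("top"); np.savez("pics/t3.npz",**f)
cv2.imwrite("pics/t3.png",f["image"][:,:,::-1])
cv2.imwrite("pics/c3.png",cv2.resize(f["image"][210:300,240:330,::-1],None,fx=6,fy=6,interpolation=cv2.INTER_CUBIC))
E
```

```text
time_s: 28.7 ee_pos: [0.4768, 0.0643, 0.045] wrist_force: [-2.1, 0.6, 5.6] grip_width: 0.168 grip_force: 15.0 
time_s: 29.2 ee_pos: [0.4766, 0.0637, 0.0444] wrist_force: [0.2, -0.1, 1.1] grip_width: 0.49 grip_force: 0.0 
time_s: 30.7 ee_pos: [0.4804, -0.2238, 0.1883] wrist_force: [0.1, -0.3, -0.2] grip_width: 0.499 grip_force: 0.0
```

View pics/c3.png

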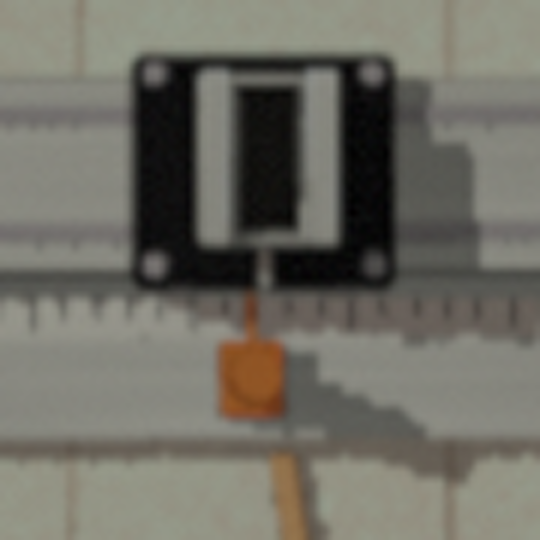

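The crop shows the white line at (265,265), which is pixel (284.2,254.2), and the pointer at (251,310), pixel (281.8,261.7). I'll put both through the rays.

Run:
```python
import h; from h import *
h.YW=.0152
f=dict(np.load("pics/t3.npz"))
g=f["image"].astype(int)
# white line column centroid rows 253..256; pointer orange rows 259..264
for r in range(252,258): 
    w=g[r,276:293].sum(1); w=w-np.median(w); w[w<0]=0; print(r,(w*np.arange(276,293)).sum()/w.sum())
for r in range(259,265):
    w=(g[r,272:292,0]-g[r,272:292,2]); w=np.clip(w-np.median(w)-10,0,None); print(r,(w*np.arange(272,292)).sum()/max(w.sum(),1))
for nm,u,v,z in(("index",283.7,254.2,.060),("pointer",281.4,261.2,.024),("postTop",281.9,273,.074),("clamp",284.2,236,.098)): print(nm,sl(ray(f,u,v,z)).round(4))
s=manip.read_state();print(s["wrist_force"])
```

```text
252 283.43703703703704
253 283.498997995992
254 283.4778225806452
255 283.4269841269841
256 283.640434192673
257 283.71102661596956
259 281.3170731707317
260 281.3362831858407
261 281.3114754098361
262 281.3181818181818
263 281.3066666666667
264 281.3502824858757
index [-0.0298  0.0286]
pointer [-0.0407  0.0315]
postTop [-0.0635  0.0326]
clamp [-0.0007  0.029 ]
[-0.25913202  0.38597365  0.34624322]
```

Run:
```python
from h import *
for n in("top0","t2","t3"):
    f=dict(np.load(f"pics/{n}.npz")); g=f["image"].astype(int).sum(2)
    print(n)
    for r in (223,227,249,252): 
        row=g[r,225:320 if n=="t2" else 375]; i=np.where(row<110)[0]+225; print(r,i.min(),i.max(),(i.min()+i.max())/2, end="; ")
    print([(c.round(1),s[4]) for c,s in blobs(f,(0,150,80),(5,255,255)) if 195<c[0]<400 and 225<c[1]<250])
    z=f["z_map"]; m=(z[232:242,:]<.835)&(z[232:242,:]>.78); cols=np.where(m[:, 240:340].sum(0)>6)[0]+240; print("clamp cols",cols.min() if len(cols) else None,cols.max() if len(cols) else None)
```

```text
top0
223 298 340 319.0; 227 298 340 319.0; 249 299 341 320.0; 252 299 341 320.0; [(array([207.5, 237.8]), np.int32(40)), (array([390.7, 237.5]), np.int32(38))]
clamp cols 310 333
t2
223 267 297 282.0; 227 261 303 282.0; 249 262 304 283.0; 252 267 303 285.0; [(array([207.4, 237.9]), np.int32(39))]
clamp cols 272 294
t3
223 268 304 286.0; 227 263 304 283.5; 249 263 305 284.0; 252 268 304 286.0; [(array([207.6, 237.9]), np.int32(41)), (array([390.7, 237.5]), np.int32(38))]
clamp cols 273 295
```

```bash
python3 -m inch '[[[0,0,0,0,0,0],[0,0,0,0,0,0],[0,0,0,0,0,0],[0,0,0,0,0,0],[0,0,0,0,0,0],[0,0,0,0,0,0],[0,0,0,0,0,0],[0,0,0,0,0,0],[0,0,0,0,0,0],[0,0,0,0,0,0],[0,0,0,0,0,0],[0,0,0,0,0,0]]]' | head -1
python3 - <<'E'
from h import *
f0=dict(np.load("pics/t3.npz")); f2=dict(np.load("pics/t2.npz"))
f=manip.grab_frame("top"); np.savez("pics/t4.npz",**f)
# sub-pixel shift of the carriage patch between pictures
G=lambda q:cv2.cvtColor(q["image"],cv2.COLOR_RGB2GRAY).astype(np.float32)
def edge(q):
    g=cv2.GaussianBlur(G(q),(3,3),0)[226:229].mean(0); d=np.diff(g)
    a=np.argmin(d[250:275])+250; b=np.argmax(d[295:315])+295
    sub=lambda i:(d[i-2:i+3]*np.arange(i-2,i+3)).sum()/d[i-2:i+3].sum()
    return round(sub(a),2),round(sub(b),2)
w=cv2.createHanningWindow((60,44),cv2.CV_32F)
c=lambda q:np.ascontiguousarray(G(q)[216:260,253:313])
for nm,q in(("t2",f2),("t3",f0),("t4",f)): print(nm,edge(q),cv2.phaseCorrelate(c(f0),c(q),w))
E
```

```text
time_s: 32.25
t2 (np.float64(259.65), np.float64(303.2)) ((-1.417733450071136, 0.5842697003170478), 0.9429357196666577)
t3 (np.float64(261.14), np.float64(304.76)) ((0.0, 0.5), 1.0)
t4 (np.float64(261.56), np.float64(304.79)) ((0.18570438439948234, 0.5001307772896162), 0.9355469230369285)
```

The carriage has crept about 3 to 4 mm since I released it. The marker is placed where the carriage was, so I'll regrip the carriage, put it back and hand in promptly.

```bash
c(){ grep -E "time|ee_pos|wrist_force|grip"|tr '\n' ' '; echo; }
python3 -m inch '[[[0.175,-0.79,0,0,0,0],[0.175,-0.79,0,0,0,0],[0.175,-0.79,0,0,0,0],[0.175,-0.79,0,0,0,0],[0.175,-0.79,0,0,0,0],[0.175,-0.79,0,0,0,0],[0,0,0,0,0,0],[0,0,0,0,0,0]]]' 0.7|c
```

```text
time_s: 33.3 ee_pos: [0.5397, 0.0606, 0.1885] wrist_force: [-0.4, -1.1, -0.2] grip_width: 0.847 grip_force: 0.0
```

```bash
c(){ grep -E "time|ee_pos|wrist_force|grip"|tr '\n' ' '; echo; }
python3 -m inch '[[[0,0,0.6,0,0,0],[0,-0.01,0.6,0,0,0],[0,0,0.5,0,0,0],[0,0,0.27,0,0,0],[0,0,0,0,0,0],[0,0,0,0,0,0]]]'|c
python3 -m inch '[[[0,0,0,0,0,0],[0,0,0,0,0,0],[0,0,0,0,0,0],[0,0,0,0,0,0],[0,0,0,0,0,0],[0,0,0,0,0,0],[0,0,0,0,0,0]]]' -1 25|c
```

```text
time_s: 34.05 ee_pos: [0.5409, 0.0612, 0.0719] wrist_force: [-0.2, -0.5, -0.2] grip_width: 0.85 grip_force: 0.0 
time_s: 34.92 ee_pos: [0.5399, 0.0613, 0.0705] wrist_force: [-0.7, -1.7, 1.7] grip_width: 0.427 grip_force: 25.0
```

```bash
c(){ grep -E "time|ee_pos|wrist_force|grip"|tr '\n' ' '; echo; }
python3 -m inch '[[[0,-0.04,0,0,0,0],[0,-0.045,0,0,0,0],[0,0,0,0,0,0],[0,0,0,0,0,0],[0,0,0,0,0,0]]]'|c
```

```text
time_s: 35.55 ee_pos: [0.5398, 0.0669, 0.0705] wrist_force: [-0.5, -2.0, 0.7] grip_width: 0.428 grip_force: 25.0
```

```bash
c(){ grep -E "time|ee_pos|wrist_force|grip"|tr '\n' ' '; echo; }
python3 -m inch '[[[0,0.011,0,0,0,0],[0,0,0,0,0,0],[0,0,0,0,0,0]]]'|c
python3 -m inch '[[[0,0,0,0,0,0],[0,0,0,0,0,0],[0,0,0,0,0,0],[0,0,0,0,0,0]]]' 0.7|c
python3 -m inch '[[[0,0,-0.4,0,0,0],[0,0,-0.8,0,0,0],[0,0,-0.7,0,0,0],[0,0.8,0,0,0,0],[0,0.8,0,0,0,0],[0,0.8,0,0,0,0],[0,0.8,0,0,0,0],[0,0,0,0,0,0],[0,0,0,0,0,0]]]'|c
python3 - <<'E'
from h import *
f=manip.grab_frame("top"); np.savez("pics/t5.npz",**f)
f0=dict(np.load("pics/t3.npz"))
G=lambda q:cv2.cvtColor(q["image"],cv2.COLOR_RGB2GRAY).astype(np.float32)
w=cv2.createHanningWindow((60,44),cv2.CV_32F); c=lambda q:np.ascontiguousarray(G(q)[216:260,253:313])
print("shift px vs t3",cv2.phaseCorrelate(c(f0),c(f),w))
g=f["image"].astype(int)
for r in range(253,257):
    q=g[r,274:291].sum(1); q=np.clip(q-np.median(q),0,None); u=(q*np.arange(274,291)).sum()/q.sum(); print(r,u,sl(ray(f,u,r,.06))[1])
for r in range(259,264):
    q=(g[r,272:292,0]-g[r,272:292,2]); q=np.clip(q-np.median(q)-10,0,None); u=(q*np.arange(272,292)).sum()/max(q.sum(),1); print(r,u,sl(ray(f,u,r,.024))[1])
cv2.imwrite("pics/t5.png",f["image"][:,:,::-1])
E
```

```text
time_s: 35.92 ee_pos: [0.5398, 0.0659, 0.0705] wrist_force: [-2.0, 1.9, 2.7] grip_width: 0.429 grip_force: 25.0 
time_s: 36.42 ee_pos: [0.5397, 0.066, 0.0704] wrist_force: [-0.9, -0.3, 0.6] grip_width: 0.806 grip_force: 0.0 
time_s: 37.55 ee_pos: [0.5422, -0.1256, 0.1843] wrist_force: [-0.3, 0.6, -0.6] grip_width: 0.85 grip_force: 0.0 
shift px vs t3 ((-2.074510451170241, 0.5285345512169357), 0.9059324483518247)
253 281.47095435684645 0.03251225396411569
254 281.4361493123772 0.032583906713153095
255 281.47482014388487 0.03252357896842391
256 281.61617900172115 0.032278957374646894
259 281.3414634146341 0.03151651137768932
260 281.3333333333333 0.031541105693091744
261 281.328125 0.0315602282665368
262 281.3259259259259 0.03157372091995594
263 281.3 0.03163148548112757
```

View pics/t5.png

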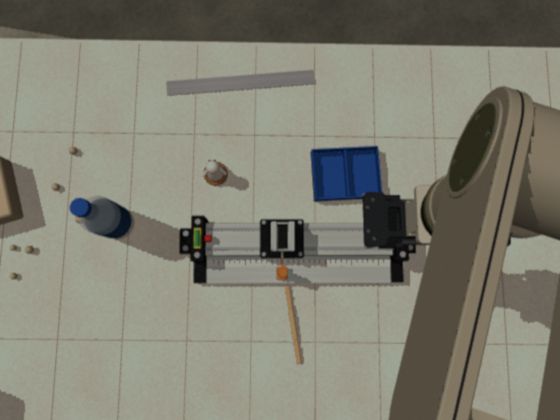

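The index line is now at slider y ≈ 32.5 mm and the pointer at 31.6 mm. The carriage (283,238) stands on the spot's middle, the marker is at (282,272), and the robot is clear, so I'm handing in.

```bash
python3 -c "
from station import manip
print(manip.close_job())"
```

```text
the job is handed in; nothing more can be done
None
```

I stroked the carriage between both bumpers with light pressure, left it on the middle of the sticky spot (slider y ≈ +32.5 mm) with the marker's pointer about 1 mm from the index line, and handed in with the robot clear; no verdict came back, and the carriage had crept 3–4 mm after its first release, so I reset it just before handing in.

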